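# Stand the fallen battery pack up and seat it in the charging lane

### The arm

A 7-joint arm with a two-finger parallel gripper is mounted at the origin on the work surface. World frame = base frame: x ahead of the robot, y to its left, z up, the work surface at z = 0. Lengths are in mm, angles in rad, forces in N, time in s.
With the tool pointing down it reaches from about 375 to 925 mm from the base axis. Payload 3.1 kg.
Tool frame: the origin (TCP) lies at the very end of the fingers, on their centre line; the grasp point (between the pads) lies 19 mm behind it; z points along the fingers, y is the line along which they close (so a half turn about z gives the same grasp; the last joint's range is limited). The gripper opens to 85 mm and grips with 20 to 120 N. Pads are 22 mm wide; open, the fingers measure 114 mm over their backs; the gripper's body (76 mm by 85 mm) begins 54 mm behind the grasp point. The pads swing forward as they close: fully open they stand 13 mm farther back than shut.
Start: joints at [-1.209, 0.383, 0.044, 1.598, -0.018, 1.161, -0.05], TCP at [288.428, 582.505, 208.869] pointing down, gripper open.
Joint ranges: [-2.61, 2.61], [-0.41, 2.15], [-1.48, 1.57], [0, 2.5], [-1.57, 4.71], [0.05, 1.97], [-2.85, 2.85]. Speed limits (rad/s): [2.79, 2.79, 3.14, 3.14, 3.14, 3.14, 3.14].

### API

Orientations are given as a unit quaternion [w, x, y, z].
In Python, from cell import ctrl gives the robot as it stands.
- The arm moves only by the tool servo_tool, never from a script. Its argument "rows" is a list of rows, each a list of 2 entries, a list of its own where there are three numbers: the shift along the tool's x, y, z each as a share of 0.3 m, from -1 to 1, then the turn, a rotation vector about the tool's x, y, z each as a share of pi rad, from -1 to 1. A call has 1 to 12 rows; each row is the pose to reach, as a shift and turn from the pose commanded when the call began, along the tool's axes at that moment, turning the shorter way round; what a row does not reach only later rows make up. A row lasts 1/12 s, in which the tool goes at most 41.7 mm and 7.16 degrees, less where a joint would pass 70% of its speed; a pose out of reach is approached as far as the arm can. A call with a number of a shift or a turn outside -1 to 1 is refused whole. A call with a gripper value outside its range is refused whole. "grip" is the gripper's target within -1 to 1 (shut at 1, half-way at 0, fully open at -1), set as the call begins (left out, the last holds). The fingers move at their own pace and stop on an object; "newtons" is the grip in N (left out, the last holds). Time passes only in rows, so rows that repeat a pose let the fingers close. It gives the time, the measured TCP pose, the force, the opening and the grip force at its end, in the units of the state.
- ctrl.get_state(): the state, without advancing time (a new reading comes with each control period).
- ctrl.capture(name): name is "scene" or "top"; returns (picture, depth): 480x640x3 uint8, red, green, blue; 480x640 float32, mm along the optical axis (not along the pixel's ray), 0 where there is no reading.
- ctrl.calibration(name): a dict with "vfov" (degrees; the focal length in pixels is half the picture's height over the tangent of half this angle, whatever the lens; pixels are square), "cx", "cy" (the principal point, pixels), "rvec" (rotation vector, rad) and "tvec" (3), from world to camera coordinates, as OpenCV has them. Camera axes: x right, y down, z forward; pixel columns grow to the right and rows downward; lengths in mm; the calibration is good to about 2 mm. A picture is of the moment at which its call begins. calibration takes no time and is no camera call.
- ctrl.sign_off(): hands the job in; it is judged then, once.
The state is a dict: "t": time; "qpos": joint angles; "dq": joint speeds; "joint_efforts": joint torques, N m; "position": TCP position; "orientation": TCP orientation; "ft_force": force on the tool from outside, world axes, zero at the start; "wrist_torque": the same for the moment, N m; "gripper_width": finger opening in mm; "grip_force": force on a finger pad.
Only numpy, scipy, OpenCV 4.12 (cv2) and the standard library are available. Lean on these libraries where they do the work, as an engineer would, in place of code of your own. Each camera call takes 0.05 s, during which the arm holds its last target. There are 200 camera calls.

### The job

One battery pack (orange band) has tipped over in the charging tray of this camera lab. Stand it upright and seat it fully home, foot down over both pegs, in the one empty bay (its floor is lit yellow), then let go. Leave the other packs, the lens and the wooden block where they stand, and set the pack down gently: do not drop it, let it topple, slam it or force it.

Things in the scene. Friction and masses are not known exactly. Their poses are not given: they have to be found in the camera images.
- pack_mid (a point): Centre of the fallen pack: navy block 40 (x) by 50 (y) by 112 mm (z, foot to head), about 0.35 kg, orange band near the head, black foot. This point is 56 mm from the underside. It starts lying 50 mm high in the tray's open run, x level, z (head) pointing away from the bays, roughly along the tray's +y. Either way round fits the bay.
- free_bay (a point): Middle of the empty bay, on the tray floor, in a thin flat yellow tile 110 by 62 mm; x across the lane, y along it, z up. Two brass pegs stand here at y = +14 and -14 mm: 8 mm across for 5 mm, then tapering to 4 mm at the top, 10 mm high. A seated pack has its centre 56 mm above this point and its x along this x, either way round.
- tray: Fixed grey charging tray, 172 mm wide (x), y from -215 to +255 mm of its origin, which lies on the bench at mid-width. Floor top 6 mm above the bench; rails 6 mm thick, 14 mm above the bench, on both long sides and the -y end. Three pegged bays on the centre line at y = -150, -70 and +10 mm, one empty; from y = +45 mm to the +y end a plain open run.
- left_pack_mid (a point): Centre of a standing pack with blue band, same size as the fallen one, 56 mm above its underside, seated in a bay. Not to be disturbed.
- right_pack_mid (a point): Centre of a standing pack with green band, same size, seated in a bay. Not to be disturbed.
- lens: White camera lens standing on the bench beside the tray, 62 mm across, 85 mm tall; origin at the centre of its underside. Not to be disturbed.
- wood_block: Wooden block lying on the bench beside the tray, 50 by 90 by 30 mm; origin at the centre of its underside. Not to be disturbed.
- pack_foot (a point): Centre of the fallen pack's underside, axes as pack_mid. The underside has two square holes, 11 mm wide and 14 mm deep, centred at x = 0, y = +14 and -14 mm.
There are look-alikes about, which are no part of the job. What is shaped like the part that bears pack_mid but purple is not meant.

How it is judged:
By the outcome, as a careful person would: the job done as asked, in the order asked, and still so for the second after the job is handed in, with the robot touching nothing.
It also fails if it takes over 58 s, if anything falls off the work surface, if the arm or the gripper's body presses on something with over 40 N, if the wrist force passes 120 N, or if a joint passes its speed limit or range.

## Working session

There is one attempt and no reset: what is moved stays moved. The work goes in short steps, Python scripts to look and compute and a tool call to move; the robot and the scene stay as the last step left them, time stands still between calls to the robot, and variables do not carry over. Pictures are saved under pics/ and viewed, at most 10 in all, crops included, and the job is handed in when it is done.

Besides the shell and the picture viewer there is one more tool, called after "Request:" as name(argument=value, ...) on one line, values as JSON. servo_tool: Moves the arm, as the interface text tells. Its arguments: {"type":"object","properties":{"rows":{"type":"array"},"grip":{"type":"number"},"newtons":{"type":"number"}},"required":["rows"]}

```bash
ls; mkdir -p pics
cat > h.py <<'E'
import numpy as np, cv2
from cell import ctrl
from scipy.spatial.transform import Rotation as R
def cal(n):
    c=ctrl.calibration(n); f=240/np.tan(np.radians(c['vfov'])/2)
    return f,c['cx'],c['cy'],R.from_rotvec(np.ravel(c['rvec'])).as_matrix(),np.ravel(c['tvec'])
def cloud(n,d):
    f,cx,cy,M,t=cal(n); v,u=np.mgrid[:480,:640]
    P=np.stack([(u-cx)/f*d,(v-cy)/f*d,d],-1)
    return (P-t)@M
def plane(n,px,z):
    f,cx,cy,M,t=cal(n); px=np.atleast_2d(px).astype(float)
    r=np.c_[(px[:,0]-cx)/f,(px[:,1]-cy)/f,np.ones(len(px))]@M; o=-M.T@t
    return o+r*((z-o[2])/r[:,2])[:,None]
def pose():
    s=ctrl.get_state(); q=s['orientation']
    return np.array(s['position']),R.from_quat([q[1],q[2],q[3],q[0]]),s
E
python3 - <<'E'
from h import *
for n in('scene','top'):
    p,d=ctrl.capture(n); cv2.imwrite(f'pics/{n}0.png',p[:,:,::-1]); np.savez(f'{n}0.npz',p=p,d=d)
    f,cx,cy,M,t=cal(n); print(n,f,-M.T@t,M[2])
p,r,s=pose(); print(s, r.as_matrix())
E
```

```text
pics
scene 574.8342164275502 [1472.8372794    68.14877416  682.32121222] [-0.83954536  0.02840679 -0.54254645]
top 573.5855970489933 [ 456.1822951    96.56489171 1126.46969736] [ 0.09919787 -0.02794391 -0.99467528]
{'t': 0.1, 'qpos': array([-1.20879771,  0.38375551,  0.04384091,  1.59942082, -0.01791248,
        1.1611768 , -0.04990939]), 'dq': array([ 0.00140131, -0.00275273, -0.00015813, -0.00402814,  0.00038642,
       -0.00078351,  0.00093041]), 'joint_efforts': array([ 2.77787993e-03, -4.34731650e+01,  1.02934085e+00, -2.50452501e+01,
        1.09187674e-02,  5.52452024e-03, -1.32963652e-05]), 'position': array([288.05100705, 581.68329541, 207.6096212 ]), 'orientation': array([-2.13787041e-04,  2.27849402e-01,  9.73695665e-01, -1.16453919e-03]), 'ft_force': array([ 0.33807927, -0.38343616, -0.95190769]), 'wrist_torque': array([-0.0371933 , -0.04495206, -0.00413662]), 'grip_force': 0.0, 'gripper_width': 85.47845436881697} [[-8.96169209e-01  4.43711452e-01 -9.47006145e-04]
 [ 4.43712447e-01  8.96166588e-01 -2.17039102e-03]
 [-1.14352085e-04 -2.36523602e-03 -9.99997196e-01]]
```

View pics/scene0.png

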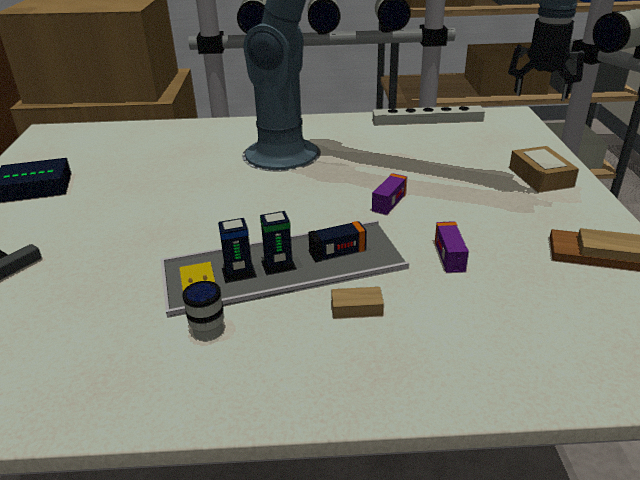

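View pics/top0.png

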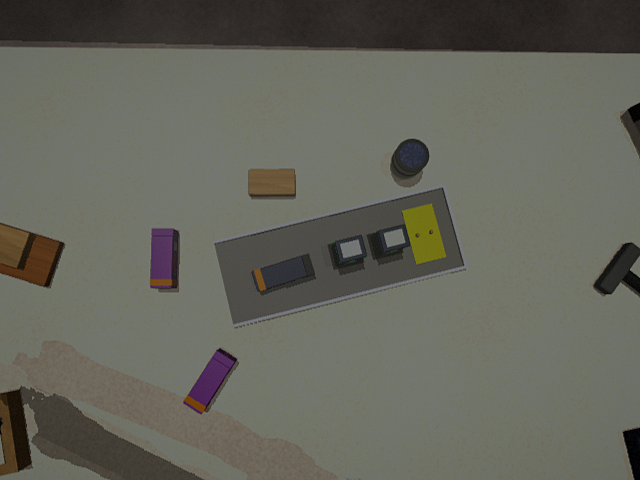

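The scene view shows the yellow bay at about (197,275), the blue and green packs at (235,250) and (277,240), and the fallen pack at (338,241). In the top view, the bay is at (425,234), the standing packs at (392,240) and (349,250), the fallen pack at (285,273) with its orange head on the left, the lens at (410,157) and the block at (272,182).

```bash
cat > m.py <<'E'
from h import *
z=np.load('top0.npz'); p,d=z['p'],z['d']; C=cloud('top',d)
hsv=cv2.cvtColor(p,cv2.COLOR_RGB2HSV)
y=cv2.inRange(hsv,(25,150,120),(35,255,255))
c=max(cv2.findContours(y,0,2)[0],key=cv2.contourArea)
P=plane('top',c[:,0],6)[:,:2].astype(np.float32); print('tile',cv2.minAreaRect(P), P.mean(0))
pb=cv2.boxPoints(cv2.minAreaRect(P)); print(pb)
# fallen pack: top surface by depth height
for nm,(u0,u1,v0,v1),lo,hi in(('fallen',(240,325,245,300),46,66),('green',(325,372,230,275),105,130),('blue',(370,412,220,262),105,130),('lens',(385,435,130,185),70,100)):
    m=np.zeros((480,640),np.uint8); H=C[...,2]; m[v0:v1,u0:u1]=((H>lo)&(H<hi))[v0:v1,u0:u1]
    Q=C[m>0]; c=max(cv2.findContours(m,0,2)[0],key=cv2.contourArea)
    zz=np.median(Q[:,2]); P=plane('top',c[:,0],zz)[:,:2].astype(np.float32)
    print(nm,len(Q),zz,cv2.minAreaRect(P),Q[:,:2].mean(0))
o=cv2.inRange(hsv,(5,150,60),(20,255,255)); o[:,:240]=0;o[:,330:]=0;o[:240]=0;o[310:]=0
print('band',C[o>0].mean(0))
print('floor',np.median(C[285:300,330:400,2]),'bench',np.median(C[350:400,350:450,2]))
E
python3 m.py
```

```text
tile ((617.9483642578125, -111.44635772705078), (7.135045051574707, 3.3473150730133057), 32.96677017211914) [ 617.37366  -111.043175]
[[ 614.04456  -111.98346 ]
 [ 615.86597  -114.79181 ]
 [ 621.8522   -110.909256]
 [ 620.03076  -108.10091 ]]
fallen 1295 55.41682160099794 ((496.4210205078125, 126.37881469726562), (40.57478713989258, 111.84358215332031), 17.932931900024414) [496.23785966 126.60372721]
green 660 117.56312537956656 ((535.171142578125, 5.79127311706543), (40.382179260253906, 51.17942810058594), 14.142979621887207) [535.22322803   5.70601328]
blue 664 117.50925257408865 ((554.4824829101562, -71.1401138305664), (40.534217834472656, 52.10756301879883), 14.143206596374512) [554.54348691 -71.3303254 ]
lens 930 85.34060288790926 ((711.7826538085938, -112.54597473144531), (61.67635726928711, 66.03372955322266), 52.82020568847656) [ 712.14891314 -112.70919067]
band [483.21899612 169.04524448  54.99055698]
floor 4.3142656023897175 bench -0.4629146547910913
```

Run:
```python
from h import *
z=np.load('top0.npz'); p=z['p']
r=p.astype(int); y=((r[...,0]>90)&(r[...,1]>80)&(r[...,2]<50)&(abs(r[...,0]-r[...,1])<50)).astype(np.uint8)
y[:,:390]=0;y[:,460:]=0;y[:190]=0;y[280:]=0
c=max(cv2.findContours(y,0,2)[0],key=cv2.contourArea)
P=plane('top',c[:,0],6)[:,:2].astype(np.float32); print('tile',cv2.minAreaRect(P))
# pegs dark in the tile
h=cv2.fillPoly(np.zeros_like(y),[cv2.convexHull(c)],1); h=cv2.erode(h,np.ones((7,7)))
k=h*(1-y); n,l,st,ce=cv2.connectedComponentsWithStats(k)
for i in range(1,n):
    print(st[i],ce[i],plane('top',ce[i],12)[0])
# tray outline
g=((r.max(2)-r.min(2)<25)&(r.max(2)<110)).astype(np.uint8); g[:170]=0;g[340:]=0;g[:,:200]=0;g[:,480:]=0
c=max(cv2.findContours(g,0,2)[0],key=cv2.contourArea)
b=cv2.minAreaRect(plane('top',c[:,0],14)[:,:2].astype(np.float32)); print('tray',b)
```

```text
tile ((575.6397705078125, -150.3431396484375), (109.92515563964844, 62.030181884765625), 14.006893157958984)
[429 230   4   4  13] [430.46153846 231.76923077] [ 578.09506743 -162.56658605   12.        ]
[415 233   4   5  11] [416.45454545 235.        ] [ 571.65639881 -134.7552009    12.        ]
tray ((533.4835205078125, 17.143997192382812), (162.29864501953125, 463.9612731933594), 13.99811840057373)
```

```bash
cat >> h.py <<'E'
def tool(yaw,a):
    """fingers close along tray/pack x (yaw deg); body leans a deg towards +y of it"""
    w=np.radians(yaw); x=np.array([np.cos(w),np.sin(w),0]); h=np.array([-np.sin(w),np.cos(w),0]); a=np.radians(a)
    z=-np.cos(a)*np.array([0,0,1])-np.sin(a)*h
    return R.from_matrix(np.c_[np.cross(x,z),x,z])
def go(pos,r):
    p,q,s=pose()
    print('row',np.round(q.inv().apply(np.array(pos)-p)/300,3),np.round((q.inv()*r).as_rotvec()/np.pi,4),'tcp',np.round(p,1),'q',np.round(s['qpos'],2),'w',round(s['gripper_width'],1),'F',np.round(s['ft_force'],1),'t',s['t'])
E
cat > g.py <<'E'
from h import *
w=np.radians(17.9); h=np.array([-np.sin(w),np.cos(w),0]); r=tool(17.9,45); zt=r.as_matrix()[:,2]
G=np.array([496.3,126.5,32])+20*h
grasp=G+(19+3)*zt
E
python3 - <<'E'
from g import *
print(grasp, grasp-100*zt); go(grasp-100*zt,r)
E
```

```text
[494.93421452 130.72855325  16.44365081] [473.20081965 198.01643884  87.15432893]
row [-1.12  -0.871  0.404] [ 0.099 -0.236  0.241] tcp [288.1 581.7 207.6] q [-1.21  0.38  0.04  1.6  -0.02  1.16 -0.05] w 85.5 F [ 0.3 -0.4 -1. ] t 0.1
```

Request:
servo_tool(rows=[[[-0.3,-0.25,0.05],[0.03,-0.08,0.08]],[[-0.9,-0.7,0.1],[0.099,-0.236,0.241]],[[-0.9,-0.7,0.1],[0.099,-0.236,0.241]],[[-0.9,-0.7,0.1],[0.099,-0.236,0.241]],[[-0.9,-0.7,0.1],[0.099,-0.236,0.241]],[[-0.9,-0.7,0.1],[0.099,-0.236,0.241]],[[-0.9,-0.7,0.1],[0.099,-0.236,0.241]],[[-0.9,-0.7,0.1],[0.099,-0.236,0.241]],[[-0.9,-0.7,0.1],[0.099,-0.236,0.241]],[[-0.9,-0.7,0.1],[0.099,-0.236,0.241]],[[-0.9,-0.7,0.1],[0.099,-0.236,0.241]],[[-0.9,-0.7,0.1],[0.099,-0.236,0.241]]], grip=-1, newtons=60)

```text
t: 1.1
position: [436.7, 276.0, 178.7]
orientation: [0.309, 0.543, 0.748, -0.223]
ft_force: [-0.2, -0.6, -0.1]
gripper_width: 85.1
grip_force: 0.0
```

```bash
sed -i 's/126.5,32/126.5,34/' g.py
python3 - <<'E'
from g import *
go(grasp-90*zt,r)
E
```

```text
row [0.008 0.035 0.446] [ 0.0009 -0.0013  0.0005] tcp [436.7 276.  178.7] q [-1.3   0.49  0.36  1.78  0.45  1.41 -0.82] w 85.1 F [-0.2 -0.6 -0.1] t 1.1
```

Request:
servo_tool(rows=[[[0.008,0.035,0.1],[0.001,-0.001,0]],[[0.008,0.035,0.2],[0.001,-0.001,0]],[[0.008,0.035,0.3],[0.001,-0.001,0]],[[0.008,0.035,0.4],[0.001,-0.001,0]],[[0.008,0.035,0.446],[0.001,-0.001,0]],[[0.008,0.035,0.446],[0.001,-0.001,0]],[[0.008,0.035,0.446],[0.001,-0.001,0]]])

```text
t: 1.68
position: [475.7, 190.5, 82.8]
orientation: [0.309, 0.544, 0.747, -0.225]
ft_force: [-0.1, 0.6, 1.1]
gripper_width: 85.4
grip_force: 0.0
```

Run:
```python
from g import *
p,d=ctrl.capture('top'); cv2.imwrite('pics/t1.png',cv2.resize(p[170:350,200:440,::-1],None,fx=3,fy=3))
go(grasp,r)
```

```text
row [ 0.001 -0.003  0.304] [ 0.0003 -0.0006 -0.0002] tcp [476.1 192.1  83.2] q [-1.2   0.59  0.39  1.91  0.5   1.16 -0.83] w 85.4 F [ 0.3 -0.1  0.5] t 1.7333
```

View pics/t1.png

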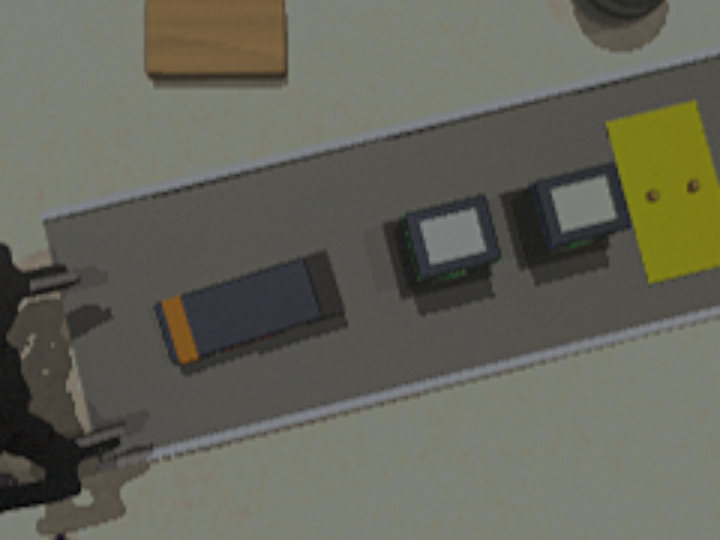

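The crop shows the open fingers at (45,280) and (110,435), straddling the extended axis of the pack centred at (250,310). The approach is aligned.

Request:
servo_tool(rows=[[[0,-0.003,0.05],[0,0,0]],[[0,-0.003,0.1],[0,0,0]],[[0,-0.003,0.15],[0,0,0]],[[0,-0.003,0.2],[0,0,0]],[[0,-0.003,0.25],[0,0,0]],[[0,-0.003,0.28],[0,0,0]],[[0,-0.003,0.304],[0,0,0]],[[0,-0.003,0.304],[0,0,0]],[[0,-0.003,0.304],[0,0,0]]])

```text
t: 2.48
position: [495.0, 129.0, 18.3]
orientation: [0.31, 0.544, 0.747, -0.225]
ft_force: [0.2, 0.0, 0.4]
gripper_width: 85.3
grip_force: 0.0
```

Request:
servo_tool(rows=[[[0,0,0],[0,0,0]],[[0,0,0],[0,0,0]],[[0,0,0],[0,0,0]],[[0,0,0],[0,0,0]],[[0,0,0],[0,0,0]],[[0,0,0],[0,0,0]],[[0,0,0],[0,0,0]],[[0,0,0],[0,0,0]],[[0,0,0],[0,0,0]],[[0,0,0],[0,0,0]]], grip=1, newtons=60)

```text
t: 3.32
position: [495.4, 128.9, 18.4]
orientation: [0.31, 0.544, 0.747, -0.225]
ft_force: [-2.1, 2.9, 5.6]
gripper_width: 39.3
grip_force: 61.3
```

Run:
```python
from g import *
p,d=ctrl.capture('scene'); cv2.imwrite('pics/s1.png',cv2.resize(p[190:320,160:420,::-1],None,fx=3,fy=3))
go(grasp+[0,0,150],r)
```

```text
row [-0.349  0.001 -0.358] [-0.0001  0.0002 -0.0004] tcp [495.3 128.8  18.4] q [-1.13  0.68  0.41  1.98  0.54  0.97 -0.86] w 39.1 F [-0.1  3.3  4.7] t 3.3667
```

View pics/s1.png

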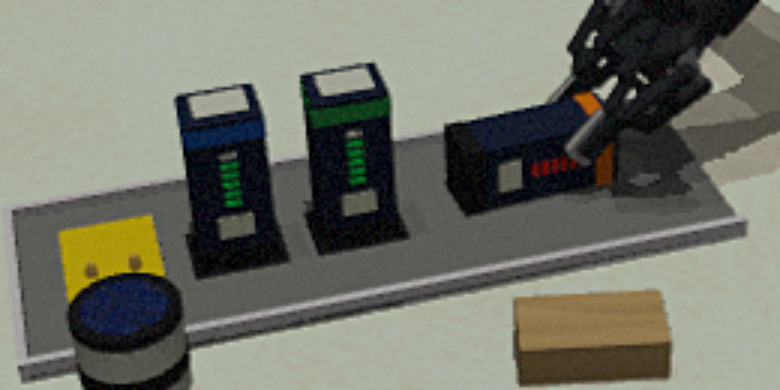

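The fingers hold the pack just behind the orange band, at about (585,150) in the crop. Next I lift it.

Request:
servo_tool(rows=[[[-0.015,0,-0.015],[0,0,0]],[[-0.045,0,-0.045],[0,0,0]],[[-0.085,0,-0.085],[0,0,0]],[[-0.13,0,-0.13],[0,0,0]],[[-0.18,0,-0.18],[0,0,0]],[[-0.23,0,-0.23],[0,0,0]],[[-0.28,0,-0.28],[0,0,0]],[[-0.32,0,-0.32],[0,0,0]],[[-0.34,0,-0.345],[0,0,0]],[[-0.349,0,-0.358],[0,0,0]],[[-0.349,0,-0.358],[0,0,0]],[[-0.349,0,-0.358],[0,0,0]]])

```text
t: 4.37
position: [493.3, 129.6, 167.1]
orientation: [0.309, 0.544, 0.746, -0.227]
ft_force: [-1.0, -0.7, -3.5]
gripper_width: 39.4
grip_force: 60.7
```

```bash
cat >> g.py <<'E'
r2=tool(14.0,-45); z2=r2.as_matrix()[:,2]
bay=np.array([575.2,-149.3,6.])
final=bay+[0,0,76]+22*z2      # estimated TCP when seated, to be refined
E
python3 - <<'E'
from g import *
print(final)
mid=np.array([505,40,240.])
go(mid,r2); go(final+[0,0,160],r2)
E
```

```text
[ 571.43657852 -134.20574087   66.44365081]
row [-0.381 -0.054  0.038] [-0.0007  0.5001  0.0232] tcp [493.3 129.6 167.1] q [-1.17  0.41  0.46  1.96  0.57  1.23 -0.72] w 39.4 F [-1.  -0.7 -3.5] t 4.3667
row [-0.788 -0.021  0.509] [-0.0007  0.5001  0.0232] tcp [493.3 129.6 167.1] q [-1.17  0.41  0.46  1.96  0.57  1.23 -0.72] w 39.4 F [-1.  -0.7 -3.5] t 4.3667
```

Request:
servo_tool(rows=[[[-0.03,0,-0.02],[0,0.01,0]],[[-0.08,0,-0.04],[0,0.03,0]],[[-0.13,0,-0.05],[0,0.06,0]],[[-0.18,-0.01,-0.05],[0,0.09,0.003]],[[-0.23,-0.02,-0.04],[0,0.12,0.005]],[[-0.28,-0.03,-0.02],[0,0.15,0.007]],[[-0.32,-0.04,0],[0,0.18,0.009]],[[-0.35,-0.05,0.02],[0,0.21,0.011]],[[-0.37,-0.054,0.03],[0,0.24,0.012]],[[-0.381,-0.054,0.038],[0,0.26,0.013]],[[-0.381,-0.054,0.038],[0,0.27,0.013]],[[-0.381,-0.054,0.038],[0,0.27,0.013]]])

```text
t: 5.37
position: [504.4, 35.6, 239.1]
orientation: [-0.021, 0.607, 0.794, 0.021]
ft_force: [0.2, -0.4, -3.8]
gripper_width: 38.8
grip_force: 60.8
```

Run:
```python
from g import *
go(final+[0,0,160],r2)
```

```text
row [-0.606  0.066  0.006] [-0.0005  0.2308  0.0076] tcp [504.4  35.6 239.1] q [-0.74  0.08  0.66  1.93 -0.12  1.16  0.24] w 38.8 F [ 0.2 -0.4 -3.8] t 5.3667
```

Request:
servo_tool(rows=[[[-0.03,0.003,0],[0,0.01,0]],[[-0.08,0.01,0],[0,0.03,0]],[[-0.15,0.016,0],[0,0.055,0.002]],[[-0.22,0.024,0],[0,0.08,0.002]],[[-0.29,0.032,0],[0,0.11,0.003]],[[-0.36,0.04,0],[0,0.14,0.005]],[[-0.43,0.047,0],[0,0.165,0.005]],[[-0.5,0.054,0],[0,0.19,0.006]],[[-0.56,0.06,0],[0,0.21,0.007]],[[-0.595,0.065,0.005],[0,0.225,0.007]],[[-0.606,0.066,0.006],[0,0.231,0.0076]],[[-0.606,0.066,0.006],[0,0.231,0.0076]]])

```text
t: 6.37
position: [572.7, -130.1, 224.1]
orientation: [-0.304, 0.567, 0.729, 0.234]
ft_force: [-0.7, -0.3, -3.7]
gripper_width: 39.4
grip_force: 61.1
```

Request:
servo_tool(rows=[[[0,0,0],[0,0,0]],[[0,0,0],[0,0,0]],[[0,0,0],[0,0,0]]])

```text
t: 6.62
position: [574.3, -126.7, 229.1]
orientation: [-0.302, 0.564, 0.731, 0.236]
ft_force: [0.6, -0.1, -3.8]
gripper_width: 39.2
grip_force: 61.1
```

Run:
```python
from g import *
for n in('scene','top'):
    p,d=ctrl.capture(n); np.savez(n+'2.npz',p=p,d=d)
    c=p[90:320,120:360] if n=='scene' else p[130:330,320:560]
    cv2.imwrite(f'pics/{n}2.png',cv2.resize(c[:,:,::-1],None,fx=2.5,fy=2.5))
go(final+[0,0,160],r2)
```

```text
row [-0.021 -0.015 -0.008] [-0.0011 -0.0006  0.0035] tcp [ 574.3 -127.3  229.2] q [ 0.03  0.69  0.65  1.46 -0.84  1.82  1.06] w 38.6 F [-0.  -0.1 -4.1] t 6.7167
```

View pics/scene2.png

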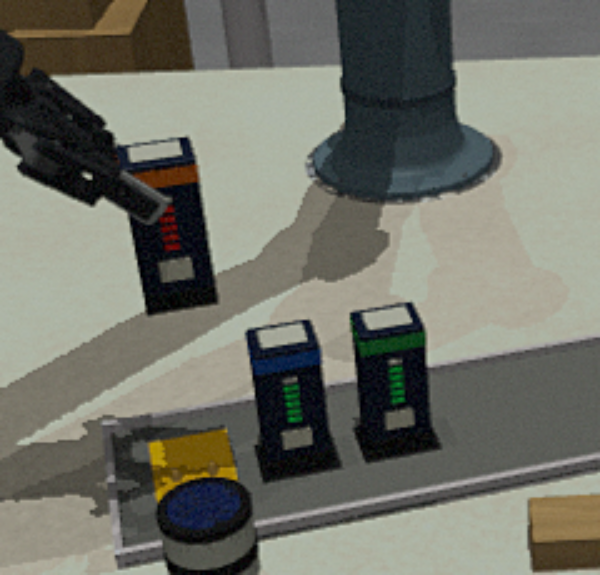

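View pics/top2.png

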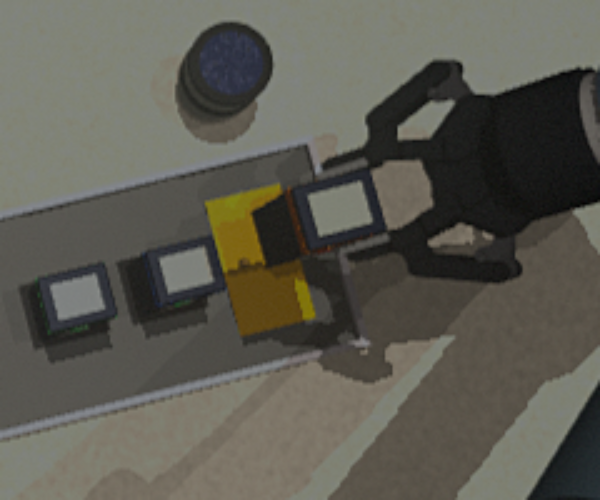

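The pack hangs almost upright: in the scene crop its head is at (158,150) and its foot at (182,300), and in the top crop the head is at (340,210), a little beyond the tile. I will measure its tilt and offset from the depth.

```bash
cat > meas.py <<'E'
from g import *
def fitp(Q):
    for _ in range(3):
        c=np.median(Q,0); u,s,v=np.linalg.svd(Q-Q.mean(0),full_matrices=False); n=v[2]; e=(Q-Q.mean(0))@n; Q=Q[abs(e)<max(1.5,2*e.std())]
    return Q.mean(0),n*np.sign(n[np.argmax(abs(n))]),e.std(),len(Q)
def meas(foot_z,tag):
    zs=np.load(f'top{tag}.npz'); C=cloud('top',zs['d']); pr=zs['p'].astype(int)
    W=np.radians(14); ex=np.array([np.cos(W),np.sin(W),0]); ey=np.array([-np.sin(W),np.cos(W),0])
    L=C-bay; lx=L@ex; ly=L@ey; lz=L[...,2]
    hz=foot_z+112
    m=(abs(lx)<32)&(abs(ly)<45)&(abs(lz-hz)<12)
    m=cv2.morphologyEx(m.astype(np.uint8),cv2.MORPH_OPEN,np.ones((5,5)))
    c=max(cv2.findContours(m,0,2)[0],key=cv2.contourArea)
    mm=cv2.erode(cv2.drawContours(np.zeros_like(m),[c],-1,1,-1),np.ones((3,3)))
    ctr,n,e,k=fitp(C[mm>0]); z=ctr[2]
    P=plane('top',c[:,0],z)[:,:2].astype(np.float32); b=cv2.minAreaRect(P); q=np.r_[b[0],z]-bay
    print('head centre local',q@ex,q@ey,q[2],'rect',b[1],b[2],'normal local',n@ex,n@ey,'rms',e,k)
    zs=np.load(f'scene{tag}.npz'); S=cloud('scene',zs['d']); L=S-bay; lx=L@ex; ly=L@ey; lz=L[...,2]
    m=((lx>8)&(lx<32)&(abs(ly)<45)&(lz>foot_z-14)&(lz<hz+12)).astype(np.uint8)
    r=zs['p'].astype(int); 
    m=cv2.morphologyEx(m,cv2.MORPH_OPEN,np.ones((3,3)))
    mm=cv2.erode(m,np.ones((5,5)))>0
    A=np.c_[lx[mm],ly[mm],lz[mm]]; c0,n,e,k=fitp(A); print('face +x',c0,n,e,k)
    # side edges below the fingers: left/right y limits per row band
    low=(m>0)&(lz<foot_z+60)
    rows=[]
    for v in range(480):
        u=np.where(low[v])[0]
        if len(u)>8: rows.append((ly[v,u[1:-1]].min(),ly[v,u[1:-1]].max(),np.median(lz[v,u])))
    rows=np.array(rows); print('y edges low',rows[::4].round(1).tolist())
    for j in(0,1): print('edge slope dy/dz',np.polyfit(rows[2:-3,2],rows[2:-3,j],1))
E
python3 -c "
from meas import *
p,q,s=pose(); fz=p[2]-66.4; print(fz); meas(fz,2)"
```

```text
162.8237217091146
head centre local -2.7239035798833298 6.955465441435737 276.3020552116772 rect (64.08072662353516, 66.08242797851562) 20.314180374145508 normal local 0.8043801114099333 -0.5468424148476904 rms 10.063497847475212 831
face +x [ 25.13550763  11.30834766 220.11227949] [0.99993767 0.007247   0.00849304] 1.3541107750495707 900
y edges low [[20.4, 30.2, 221.5], [-15.0, 30.9, 216.1], [-14.6, 29.8, 209.2], [-14.1, 30.5, 201.5], [-13.7, 31.1, 193.2], [-14.9, 30.0, 185.8], [-14.5, 30.5, 177.6], [-14.1, 31.4, 169.5], [-13.6, 1.4, 164.0]]
edge slope dy/dz [  0.02166719 -18.23536121]
edge slope dy/dz [-1.66853497e-03  3.09974708e+01]
```

Run:
```python
from g import *
go(final+[0,0,35],r2)
```

```text
row [-0.316 -0.017  0.286] [-0.0011 -0.0006  0.0035] tcp [ 574.3 -127.3  229.2] q [ 0.03  0.69  0.65  1.46 -0.84  1.82  1.06] w 38.6 F [-0.  -0.1 -4.1] t 6.7167
```

Request:
servo_tool(rows=[[[-0.011,-0.008,-0.004],[0,0,0.002]],[[-0.021,-0.015,-0.008],[-0.001,-0.001,0.0035]],[[-0.05,-0.015,0.02],[-0.001,-0.001,0.0035]],[[-0.09,-0.015,0.06],[-0.001,-0.001,0.0035]],[[-0.13,-0.016,0.1],[-0.001,-0.001,0.0035]],[[-0.17,-0.016,0.14],[-0.001,-0.001,0.0035]],[[-0.21,-0.016,0.18],[-0.001,-0.001,0.0035]],[[-0.25,-0.017,0.22],[-0.001,-0.001,0.0035]],[[-0.29,-0.017,0.26],[-0.001,-0.001,0.0035]],[[-0.316,-0.017,0.286],[-0.001,-0.001,0.0035]],[[-0.316,-0.017,0.286],[-0.001,-0.001,0.0035]],[[-0.316,-0.017,0.286],[-0.001,-0.001,0.0035]]])

```text
t: 7.72
position: [570.7, -135.6, 99.6]
orientation: [-0.302, 0.57, 0.727, 0.235]
ft_force: [0.3, -1.0, -3.4]
gripper_width: 39.3
grip_force: 61.1
```

Request:
servo_tool(rows=[[[0,0,0],[0,0,0]],[[0,0,0],[0,0,0]],[[0,0,0],[0,0,0]]])

```text
t: 7.97
position: [571.8, -136.5, 101.7]
orientation: [-0.3, 0.57, 0.728, 0.235]
ft_force: [0.1, -0.7, -3.7]
gripper_width: 39.4
grip_force: 61.1
```

```bash
cat > meas2.py <<'E'
from meas import *
W=np.radians(14); ex=np.array([np.cos(W),np.sin(W),0]); ey=np.array([-np.sin(W),np.cos(W),0])
def label(p,z,u,v,s=22):
    g=p.min(2).copy(); m=(g>105).astype(np.uint8)
    k=np.zeros_like(m); k[v-s:v+s,u-s:u+s]=m[v-s:v+s,u-s:u+s]
    c=max(cv2.findContours(k,0,2)[0],key=cv2.contourArea)
    P=plane('top',c[:,0],z)[:,:2].astype(np.float32); b=cv2.minAreaRect(P); q=np.r_[b[0],z]-bay
    print('label',np.round([q@ex,q@ey],1),'size',np.round(b[1],1),'ang',round(b[2],1))
def proj(X):
    f,cx,cy,M,t=cal('top'); c=M@X+t; return int(c[0]/c[2]*f+cx),int(c[1]/c[2]*f+cy)
E
python3 - <<'E'
from meas2 import *
for n in('scene','top'):
    p,d=ctrl.capture(n); np.savez(n+'3.npz',p=p,d=d)
go(final+[0,0,35],r2)
pz,q,s=pose(); off=pz-final; print('tcp off local',off@ex,off@ey,off[2])
t=np.load('top3.npz')['p']
for z,o in((118,80),(118,160),(118+off[2],off@ey)):
    u,v=proj(bay+ey*o+[0,0,z-6]); print(u,v,t[v,u]); label(t,z,u,v)
meas(off[2],3)
cv2.imwrite('pics/top3.png',cv2.resize(t[170:290,340:500,::-1],None,fx=5,fy=5))
E
```

```text
row [0.005 0.001 0.005] [ 0.0005  0.0006 -0.0006] tcp [ 571.6 -136.3  101.4] q [ 0.07  0.84  0.61  1.52 -0.89  1.68  1.18] w 39.1 F [ 0.2  0.5 -3.1] t 8.0667
tcp off local -0.3352013125794748 -2.0384453041367414 34.95835135201858
393 237 [130 133 126]
label [-0.2 79.1] size [25.4 33. ] ang 14.1
349 248 [131 135 133]
label [  0.2 158.9] size [26.2 33.3] ang 14.1
442 224 [130 133 122]
label [-0.3  1.8] size [25.5 33. ] ang 13.9
head centre local 2.19263428798789 0.7041039057458169 148.11658807519575 rect (63.85707473754883, 61.24910354614258) 9.508209228515625 normal local 0.8286438583529719 0.5492116962638716 rms 10.766370861735075 604
face +x [20.23964342  1.15876127 92.93828249] [ 9.99994049e-01 -7.94772205e-04  3.35711240e-03] 1.3847031604162987 836
y edges low [[6.3, 20.3, 92.2], [-22.8, 21.0, 88.1], [-24.2, 21.6, 78.8], [-23.8, 20.4, 69.5], [-23.4, 21.0, 60.7], [-22.9, 21.7, 51.0], [-24.3, 20.5, 42.3], [-23.9, -11.4, 37.8]]
edge slope dy/dz [  0.02655977 -24.93881702]
edge slope dy/dz [5.82691996e-03 2.07338081e+01]
```

View pics/top3.png

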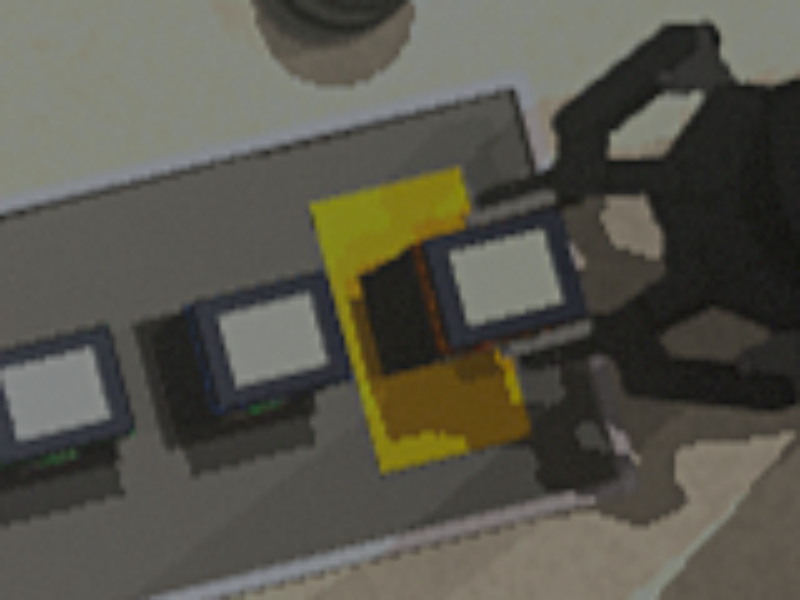

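The top crop shows the held pack's white head label at (507,275), with the foot over the tile. I will run the same measurement on the seated blue pack as a reference.

Run:
```python
from meas2 import *
def edges(tag,y0,fz):
    z=np.load(f'scene{tag}.npz'); S=cloud('scene',z['d'])-bay; lx,ly,lz=S@ex,S@ey-y0,S[...,2]
    m=(lx>8)&(lx<32)&(abs(ly)<36)&(lz>fz+12)&(lz<fz+62); rows=[]
    for v in range(480):
        u=np.where(m[v])[0]
        if len(u)>15: rows.append((ly[v,u].min(),ly[v,u].max(),np.median(lz[v,u])))
    r=np.array(rows); c=(r[:,0]+r[:,1])/2; k=np.polyfit(r[:,2]-fz,c,1)
    print(y0,'slope',k[0].round(4),'centre at foot',k[1].round(2),'mid',np.median(c).round(2),'face x',np.median(lx[m]).round(2),'low z',r[0,2],len(r))
p,q,s=pose(); o=p-final
edges(3,0,o[2]); 
for y in(80,160): edges(3,y,0)
def bottom(tag,y0,fz):
    z=np.load(f'scene{tag}.npz'); S=cloud('scene',z['d'])-bay; lx,ly,lz=S@ex,S@ey-y0,S[...,2]
    m=(lx>14)&(lx<26)&(abs(ly)<15); print('z min',np.percentile(lz[m&(lz>fz-10)],[1,3]), 'fz',fz)
bottom(3,0,o[2])
```

```text
0 slope 0.0984 centre at foot -4.61 mid -1.12 face x 20.48 low z 93.5713989479287 22
80 slope 0.052 centre at foot -6.18 mid -4.09 face x 20.05 low z 57.42058727895237 20
160 slope 0.0422 centre at foot -6.25 mid -4.35 face x 19.97 low z 58.875437114600985 20
z min [35.82676727 38.08307182] fz 34.95835135201858
```

Run:
```python
from meas2 import *
z=np.load('scene3.npz'); S=cloud('scene',z['d'])-bay; p,q,s=pose(); o=p-final
for y0,fz in((0,o[2]),(80,0),(160,0)):
    lx,ly,lz=S@ex,S@ey-y0,S[...,2]-fz
    m=(lx>15)&(lx<26)&(abs(ly)<36); r=[]
    for b in range(4,56,4):
        k=ly[m&(lz>=b)&(lz<b+4)]; r.append((b+2,*np.percentile(k,[2,98])))
    r=np.array(r); print(y0,np.polyfit(r[:,0],r[:,1],1).round(3),np.polyfit(r[:,0],r[:,2],1).round(3))
```

```text
0 [ 1.2000e-02 -2.4918e+01] [3.0000e-03 2.2314e+01]
80 [-1.1000e-02 -2.7026e+01] [-1.400e-02  1.995e+01]
160 [ 1.1000e-02 -2.7825e+01] [2.0000e-03 1.9335e+01]
```

Run:
```python
from meas2 import *
r3=r2*R.from_rotvec([0,0.01,0])
go(final-0.2*ex-4.5*ey+[0,0,35],r3)
go(final-0.2*ex-4.5*ey+[0,0,12],r3)
```

```text
row [-0.006  0.    -0.006] [ 0.0005  0.0038 -0.0006] tcp [ 571.6 -136.3  101.4] q [ 0.07  0.84  0.61  1.52 -0.89  1.68  1.18] w 39.1 F [ 0.2  0.5 -3.1] t 8.0667
row [-0.06   0.     0.048] [ 0.0005  0.0038 -0.0006] tcp [ 571.6 -136.3  101.4] q [ 0.07  0.84  0.61  1.52 -0.89  1.68  1.18] w 39.1 F [ 0.2  0.5 -3.1] t 8.0667
```

Request:
servo_tool(rows=[[[-0.003,0,-0.003],[0,0.002,0]],[[-0.006,0,-0.006],[0,0.004,0]],[[-0.02,0,0.008],[0,0.004,0]],[[-0.035,0,0.023],[0,0.004,0]],[[-0.05,0,0.038],[0,0.004,0]],[[-0.06,0,0.048],[0,0.004,0]],[[-0.06,0,0.048],[0,0.004,0]],[[-0.06,0,0.048],[0,0.004,0]],[[-0.06,0,0.048],[0,0.004,0]]])

```text
t: 8.82
position: [571.7, -138.4, 77.5]
orientation: [-0.306, 0.568, 0.725, 0.239]
ft_force: [0.0, 0.4, -4.0]
gripper_width: 39.2
grip_force: 61.1
```

Run:
```python
from meas2 import *
for n in('scene','top'):
    p,d=ctrl.capture(n); np.savez(n+'4.npz',p=p,d=d)
p,q,s=pose(); off=p-final; print('off',off@ex,off@ey,off[2])
t=np.load('top4.npz')['p']
for z,o in((118,80),(118,160),(119.9+off[2],-1)):
    u,v=proj(bay+ey*o+[0,0,z-6]); label(t,z,u,v)
z=np.load('scene4.npz'); S=cloud('scene',z['d'])-bay
for y0,fz in((0,off[2]+1.9),(80,0),(160,0)):
    lx,ly,lz=S@ex,S@ey-y0,S[...,2]-fz
    m=(lx>15)&(lx<26)&(abs(ly)<36); r=[]
    for b in range(22,56,3):
        k=ly[m&(lz>=b)&(lz<b+3)]; r.append((b+1.5,*np.percentile(k,[2,98])))
    r=np.array(r); print(y0,np.polyfit(r[:,0],r[:,1],1).round(3),np.polyfit(r[:,0],r[:,2],1).round(3),'facex',np.median(lx[m&(lz>20)&(lz<56)]),'mid',r[:,1:].mean())
r3=r2*R.from_rotvec([0,0.01,0])
go(final-0.2*ex-4.5*ey+[0,0,-2],r3)
```

```text
off -0.6483382472660838 -4.352486785386062 11.376378821606167
label [-0.2 79.1] size [25.4 33. ] ang 14.1
label [  0.2 158.9] size [26.2 33.3] ang 14.1
label [-1.  -0.4] size [24.8 32.8] ang 14.1
0 [-3.0000e-03 -2.5862e+01] [-1.0000e-03  2.0102e+01] facex 19.80938402146937 mid -2.9666458112863676
80 [ 1.4000e-02 -2.7651e+01] [ 0.027 18.14 ] facex 20.283335486524656 mid -3.9334370839378807
160 [-6.0000e-03 -2.7225e+01] [ 0.025 17.785] facex 20.265363349121273 mid -4.349543275078168
row [-0.032  0.002  0.031] [ 0.0003 -0.0004 -0.0008] tcp [ 571.9 -138.6   77.8] q [ 0.09  0.88  0.6   1.51 -0.9   1.67  1.2 ] w 39.0 F [ 0.1  1.2 -3.7] t 8.9167
```

Run:
```python
from meas2 import *
r3=r2*R.from_rotvec([0,0.01,0])
for z in(11.4,4,-2): go(final+0.1*ex-4.9*ey+[0,0,z],r3)
```

```text
row [-0.001  0.002 -0.001] [ 0.0003 -0.0004 -0.0008] tcp [ 571.9 -138.6   77.8] q [ 0.09  0.88  0.6   1.51 -0.9   1.67  1.2 ] w 39.0 F [ 0.1  1.2 -3.7] t 8.9167
row [-0.019  0.003  0.016] [ 0.0003 -0.0004 -0.0008] tcp [ 571.9 -138.6   77.8] q [ 0.09  0.88  0.6   1.51 -0.9   1.67  1.2 ] w 39.0 F [ 0.1  1.2 -3.7] t 8.9167
row [-0.033  0.003  0.03 ] [ 0.0003 -0.0004 -0.0008] tcp [ 571.9 -138.6   77.8] q [ 0.09  0.88  0.6   1.51 -0.9   1.67  1.2 ] w 39.0 F [ 0.1  1.2 -3.7] t 8.9167
```

Request:
servo_tool(rows=[[[-0.001,0.003,-0.001],[0,0,-0.001]],[[-0.001,0.003,-0.001],[0,0,-0.001]],[[-0.004,0.003,0.002],[0,0,-0.001]],[[-0.008,0.003,0.005],[0,0,-0.001]],[[-0.012,0.003,0.009],[0,0,-0.001]],[[-0.016,0.003,0.013],[0,0,-0.001]],[[-0.019,0.003,0.016],[0,0,-0.001]],[[-0.019,0.003,0.016],[0,0,-0.001]],[[-0.019,0.003,0.016],[0,0,-0.001]]])

```text
t: 9.67
position: [572.5, -138.7, 69.9]
orientation: [-0.306, 0.567, 0.726, 0.239]
ft_force: [0.4, -0.4, -4.3]
gripper_width: 39.6
grip_force: 61.1
```

Run:
```python
from meas2 import *
r3=r2*R.from_rotvec([0,0.01,0])
for z in(0,-2): go(final+0.1*ex-4.9*ey+[0,0,z],r3)
```

```text
row [-0.009  0.001  0.007] [ 0.0001 -0.0006 -0.    ] tcp [ 572.5 -138.7   69.9] q [ 0.09  0.89  0.59  1.51 -0.9   1.66  1.21] w 39.6 F [ 0.4 -0.4 -4.3] t 9.6667
row [-0.014  0.     0.012] [ 0.0001 -0.0006 -0.    ] tcp [ 572.5 -138.7   69.9] q [ 0.09  0.89  0.59  1.51 -0.9   1.66  1.21] w 39.6 F [ 0.4 -0.4 -4.3] t 9.6667
```

Request:
servo_tool(rows=[[[-0.002,0,0.002],[0,0,0]],[[-0.004,0,0.004],[0,0,0]],[[-0.006,0,0.006],[0,0,0]],[[-0.008,0,0.008],[0,0,0]],[[-0.009,0,0.009],[0,0,0]],[[-0.009,0,0.009],[0,0,0]],[[-0.009,0,0.009],[0,0,0]]])

```text
t: 10.25
position: [572.7, -138.8, 67.1]
orientation: [-0.306, 0.567, 0.726, 0.24]
ft_force: [-0.0, -1.0, 1.2]
gripper_width: 39.4
grip_force: 61.5
```

```bash
cat > chk.py <<'E'
from meas2 import *
import sys
tag=sys.argv[1]
for n in('scene','top'):
    p,d=ctrl.capture(n); np.savez(n+tag+'.npz',p=p,d=d)
T=np.load(f'top{tag}.npz'); t=T['p']; C=cloud('top',T['d'])
for o in(160,80,-1):
    u,v=proj(bay+ey*o+[0,0,113]); label(t,118,u,v)
    Q=C[v-3:v+4,u-3:u+4].reshape(-1,3); print(' head z',np.median(Q[:,2]).round(2),Q[:,2].mean().round(2))
z=np.load(f'scene{tag}.npz'); S=cloud('scene',z['d'])-bay
for y0 in(160,80,0):
    lx,ly,lz=S@ex,S@ey-y0+3,S[...,2]
    m=(abs(lx)<15)&(abs(ly)<20)&(lz>104); print(y0,'scene head z',np.median(lz[m]).round(2))
p,q,s=pose(); off=p-final; print('off',off@ex,off@ey,off[2],s['ft_force'],s['wrist_torque'])
E
python3 chk.py 5
```

```text
label [  0.2 158.9] size [26.2 33.3] ang 14.1
 head z 117.8 117.82
label [-0.2 79.1] size [25.4 33. ] ang 14.1
 head z 118.09 118.17
label [ 0.2 -1.5] size [25.1 33.1] ang 14.1
 head z 118.48 118.46
160 scene head z 111.81
80 scene head z 111.84
0 scene head z 112.36
off 0.09905251813539259 -4.716091702851333 0.6703848809287649 [-0.68946493 -0.14135327  2.01337023] [-0.67059549  0.07715338  0.14240446]
```

Request:
servo_tool(rows=[[[-0.001,0,0.001],[0,0,0]],[[-0.002,0,0.002],[0,0,0]],[[-0.002,0,0.002],[0,0,0]],[[-0.002,0,0.002],[0,0,0]]])

```text
t: 10.68
position: [572.7, -138.8, 67.1]
orientation: [-0.306, 0.567, 0.726, 0.24]
ft_force: [-1.0, -0.3, 5.6]
gripper_width: 39.3
grip_force: 61.9
```

```bash
python3 chk.py 6
```

```text
label [  0.2 158.9] size [26.2 33.3] ang 14.1
 head z 118.66 118.44
label [-0.2 79.1] size [25.4 33. ] ang 14.1
 head z 118.0 118.11
label [ 0.2 -1.6] size [25.1 33.2] ang 14.1
 head z 118.58 118.64
160 scene head z 111.82
80 scene head z 111.86
0 scene head z 112.34
off 0.13506948922237164 -4.706376356984639 0.6499447051570968 [-1.50175509 -0.25914047  6.40492897] [-0.20935978  0.3945668   0.14577049]
```

Request:
servo_tool(rows=[[[0,0,0],[0,0,0]],[[0,0,0],[0,0,0]],[[0,0,0],[0,0,0]],[[0,0,0],[0,0,0]]], newtons=20)

```text
t: 11.12
position: [572.7, -138.7, 67.1]
orientation: [-0.306, 0.567, 0.726, 0.24]
ft_force: [-1.6, 0.1, 6.5]
gripper_width: 39.4
grip_force: 61.9
```

Request:
servo_tool(rows=[[[0,0,0],[0,0,0]],[[0,0,0],[0,0,0]],[[0,0,0],[0,0,0]],[[0,0,0],[0,0,0]],[[0,0,0],[0,0,0]],[[0,0,0],[0,0,0]]], grip=-0.4)

```text
t: 11.62
position: [572.6, -138.5, 65.2]
orientation: [-0.306, 0.567, 0.726, 0.239]
ft_force: [0.7, -0.8, 0.6]
gripper_width: 59.7
grip_force: 0.0
```

```bash
python3 chk.py 7; python3 -c "
from h import *
p=np.load('scene7.npz')['p']; cv2.imwrite('pics/s7.png',cv2.resize(p[170:330,130:350,::-1],None,fx=3.5,fy=3.5))"
```

```text
label [  0.2 158.9] size [26.2 33.3] ang 14.1
 head z 118.06 117.91
label [-0.2 79.1] size [25.4 33. ] ang 14.1
 head z 118.31 118.15
label [ 0.4 -0.1] size [25.5 33.1] ang 14.1
 head z 118.02 118.31
160 scene head z 111.7
80 scene head z 111.85
0 scene head z 111.89
off 0.07085286354202235 -4.551353061544387 -1.215317498356427 [0.48665651 0.4884154  0.05906348] [-0.70605841 -0.18852068 -0.01216307]
```

View pics/s7.png

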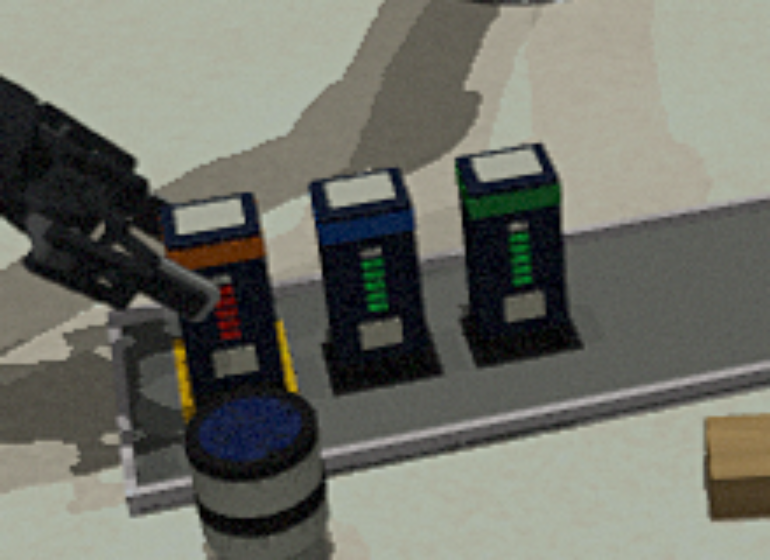

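The orange pack stands free in the bay at about (220,300), with its head level with the neighbours to within 0.1 mm. Next I back the arm off along the fingers.

Request:
servo_tool(rows=[[[0,0,-0.02],[0,0,0]],[[0,0,-0.05],[0,0,0]],[[0,0,-0.1],[0,0,0]],[[0,0,-0.15],[0,0,0]],[[0,0,-0.2],[0,0,0]],[[0,0,-0.25],[0,0,0]],[[0,0,-0.3],[0,0,0]],[[0,0,-0.35],[0,0,0]],[[0,0,-0.4],[0,0,0]],[[0,0,-0.4],[0,0,0]],[[0,0,-0.4],[0,0,0]]])

```text
t: 12.63
position: [593.5, -224.4, 150.5]
orientation: [-0.304, 0.568, 0.726, 0.239]
ft_force: [-0.7, -0.2, 0.2]
gripper_width: 59.8
grip_force: 0.0
```

```bash
python3 chk.py 8; python3 -c "
from h import *
p=np.load('scene8.npz')['p']; cv2.imwrite('pics/s8.png',cv2.resize(p[170:330,130:350,::-1],None,fx=3.5,fy=3.5))"
```

```text
label [-1.00e-01  1.59e+02] size [25.7 33.1] ang 13.7
 head z 118.17 118.15
label [ 0.1 79. ] size [25.  32.7] ang 14.1
 head z 117.59 117.92
label [ 0.7 -0.3] size [23.6 32.8] ang 12.7
 head z 118.12 118.3
160 scene head z 111.73
80 scene head z 111.87
0 scene head z 111.9
off -0.12847087780076302 -90.31664617633956 82.61750601642323 [-0.29192876 -0.51171606 -0.12314386] [-0.70310651 -0.16366835  0.00430795]
```

View pics/s8.png

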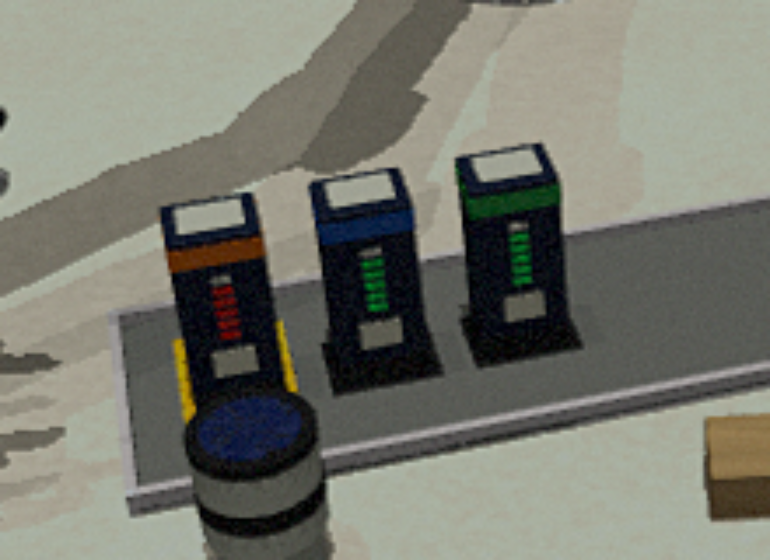

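The pack stands at (220,300) in the bay, upright and level with its neighbours. The gripper is clear and the other objects have not moved.

```bash
python3 -c "
from cell import ctrl
print(ctrl.sign_off())"
```

```text
the job is handed in; nothing more can be done
None
```

The orange-band pack is upright and seated over both pegs in the yellow bay, its head level with the neighbours to within about 0.1 mm; I let go, backed the gripper clear and handed the job in.

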